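# Roll down the caps of the rack that is ready

### The job

Each tube rack has its vial box standing behind it; a closed box means that the rack is finished and ready to seal, an open box means that it is still being filled. Take the cap roller by its handle and roll it along the ready rack from one end to the other until all six cap strips are fully home, keeping it square and centred over the strips so that it covers every cap, and touching neither rack with the fingers, then set the roller gently back in its tray, standing on its rollers. Leave the caps of the other rack up and everything else where it stands.

Things in the scene. Friction and masses are not known exactly. Their poses are not given: they have to be found in the camera images.
- rack_a: Left-hand rack (robot's left): fixed white tube rack, 112 (x) x 100 (y) mm, deck 42 mm high, with six strips of five grey push caps side by side at x = -37.5 to 37.5 mm, 15 mm apart, y = 0. A strip is 76 mm long along y, 13 mm wide; its top is 54 mm above the bench when raised, 50 mm when home. Origin: centre of the underside; z up. A vial box stands 155 to 170 mm off, on its +x side.
- rack_b: Right-hand rack: fixed white tube rack, 112 (x) x 100 (y) mm, deck 42 mm high, with six strips of five grey push caps side by side at x = -37.5 to 37.5 mm, 15 mm apart, y = 0. A strip is 76 mm long along y, 13 mm wide; its top is 54 mm above the bench when raised, 50 mm when home. Origin: centre of the underside; z up. A vial box stands 155 to 170 mm off, on its +x side.
- a1 (a joint): Cap strip 1 of rack_a, at rack x = -37.5 mm (strip 1 is the one nearest the robot). Slides straight down: 0 = fully raised, 0.004 m = fully home; starts between 0 and 0.001. It resists with about 5 N of friction and stays where it is pushed.
- a2 (a joint): Cap strip 2 of rack_a, at rack x = -22.5 mm (strip 1 is the one nearest the robot). Slides straight down: 0 = fully raised, 0.004 m = fully home; starts between 0 and 0.001. It resists with about 5 N of friction and stays where it is pushed.
- a3 (a joint): Cap strip 3 of rack_a, at rack x = -7.5 mm (strip 1 is the one nearest the robot). Slides straight down: 0 = fully raised, 0.004 m = fully home; starts between 0 and 0.001. It resists with about 5 N of friction and stays where it is pushed.
- a4 (a joint): Cap strip 4 of rack_a, at rack x = 7.5 mm (strip 1 is the one nearest the robot). Slides straight down: 0 = fully raised, 0.004 m = fully home; starts between 0 and 0.001. It resists with about 5 N of friction and stays where it is pushed.
- a5 (a joint): Cap strip 5 of rack_a, at rack x = 22.5 mm (strip 1 is the one nearest the robot). Slides straight down: 0 = fully raised, 0.004 m = fully home; starts between 0 and 0.001. It resists with about 5 N of friction and stays where it is pushed.
- a6 (a joint): Cap strip 6 of rack_a, at rack x = 37.5 mm (strip 1 is the one nearest the robot). Slides straight down: 0 = fully raised, 0.004 m = fully home; starts between 0 and 0.001. It resists with about 5 N of friction and stays where it is pushed.
- b1 (a joint): Cap strip 1 of rack_b, at rack x = -37.5 mm (strip 1 is the one nearest the robot). Slides straight down: 0 = fully raised, 0.004 m = fully home; starts between 0 and 0.001. It resists with about 5 N of friction and stays where it is pushed.
- b2 (a joint): Cap strip 2 of rack_b, at rack x = -22.5 mm (strip 1 is the one nearest the robot). Slides straight down: 0 = fully raised, 0.004 m = fully home; starts between 0 and 0.001. It resists with about 5 N of friction and stays where it is pushed.
- b3 (a joint): Cap strip 3 of rack_b, at rack x = -7.5 mm (strip 1 is the one nearest the robot). Slides straight down: 0 = fully raised, 0.004 m = fully home; starts between 0 and 0.001. It resists with about 5 N of friction and stays where it is pushed.
- b4 (a joint): Cap strip 4 of rack_b, at rack x = 7.5 mm (strip 1 is the one nearest the robot). Slides straight down: 0 = fully raised, 0.004 m = fully home; starts between 0 and 0.001. It resists with about 5 N of friction and stays where it is pushed.
- b5 (a joint): Cap strip 5 of rack_b, at rack x = 22.5 mm (strip 1 is the one nearest the robot). Slides straight down: 0 = fully raised, 0.004 m = fully home; starts between 0 and 0.001. It resists with about 5 N of friction and stays where it is pushed.
- b6 (a joint): Cap strip 6 of rack_b, at rack x = 37.5 mm (strip 1 is the one nearest the robot). Slides straight down: 0 = fully raised, 0.004 m = fully home; starts between 0 and 0.001. It resists with about 5 N of friction and stays where it is pushed.
- roller: Cap roller, 0.4 kg, stands level on two free rubber rollers (32 mm diameter, 82 mm long along y, axles at x = -20 and 20 mm) and rolls along x, either way. Steel frame 62 x 93 mm, its side plates 11 mm clear of the ground, top at 44 mm. Upright black handle, 42 mm (x) x 24 mm (y), from 44 to 104 mm high. Origin: footprint centre at the underside of the rollers; z up.
- tray: The roller's parking tray: fixed shallow aluminium tray, 170 (x) x 150 (y) mm outside, walls 4 mm thick and 14 mm high, floor 4 mm thick. Origin: centre of its underside. The roller starts in it, standing on its rollers.
- box_closed: Small white cardboard vial box with its lid on: 81 x 81 mm, 55 mm high, plain white top. Origin: centre of the underside. Stands behind one of the two racks.
- box_open: The same vial box without its lid: 76 x 76 mm, 50 mm high, vials in a cardboard grid visible, the lid lying upside down (81 x 81 x 30 mm) against its +x side. Origin: centre of the box's underside. Stands behind the other rack.
- pipette: Bystander: a hand pipette lying on the bench, 260 long, about 24 thick, mm. Origin: centre of its underside, under its middle.
- timer: Bystander: a flat grey bench timer, 50 x 70 x 20 mm. Origin: centre of its underside.
- vial_1: Bystander: a small capped vial standing upright, 15 in diameter, height 44 mm. Origin: centre of its underside.
- vial_2: Bystander: a small capped vial standing upright, 15 in diameter, height 44 mm. Origin: centre of its underside.
- beaker: Bystander: an open glass beaker, 70 across, height 90 mm. Origin: centre of its underside.
- tip_box: Bystander: a box of pipette tips, 85 x 120 x 53 mm. Origin: centre of its underside.

How it is judged:
On the way, in this order (a step that is already met when the one before it is completed fails the run):
1. the roller is lifted out of its tray (z of roller in the frame of tray above 0.03 m), for 0.2 s.
2. on the ready rack, the strip at one end is home while the strip at the other end is still up (rolled from one end to the other), the roller centred (15 mm) and square (0.15 rad) on the strips (((horizontal distance between box_closed and rack_a below 0.25 m and ((value of joint a1 above 0.003 m and value of joint a6 below 0.002 m) or (value of joint a6 above 0.003 m and value of joint a1 below 0.002 m)) and y of roller in the frame of rack_a between -0.015 and 0.015 m and angle between the x axis of roller and the x axis of rack_a, either way round below 0.15 rad) or (horizontal distance between box_closed and rack_b below 0.25 m and ((value of joint b1 above 0.003 m and value of joint b6 below 0.002 m) or (value of joint b6 above 0.003 m and value of joint b1 below 0.002 m)) and y of roller in the frame of rack_b between -0.015 and 0.015 m and angle between the x axis of roller and the x axis of rack_b, either way round below 0.15 rad))), for 0.05 s.
3. all six strips of the ready rack are home, the roller still centred and square over them (((horizontal distance between box_closed and rack_a below 0.25 m and value of joint each of a1, a2, a3, a4, a5, a6 above 0.003 m and y of roller in the frame of rack_a between -0.015 and 0.015 m and angle between the x axis of roller and the x axis of rack_a, either way round below 0.15 rad) or (horizontal distance between box_closed and rack_b below 0.25 m and value of joint each of b1, b2, b3, b4, b5, b6 above 0.003 m and y of roller in the frame of rack_b between -0.015 and 0.015 m and angle between the x axis of roller and the x axis of rack_b, either way round below 0.15 rad))), for 0.05 s.
At the end, for the whole second after the job is handed in: Rack before the closed box: all strips pressed 3.0 mm or more. Other rack: all strips pressed less than 1.8 mm. Roller at rest on both rollers in its tray (tilt under 0.1 rad, within 55 mm along x and 40 mm along y of the tray's centre, underside under 9 mm above the tray's) (((horizontal distance between box_closed and rack_a below 0.25 m and value of joint each of a1, a2, a3, a4, a5, a6 above 0.003 m and value of joint each of b1, b2, b3, b4, b5, b6 below 0.0018 m) or (horizontal distance between box_closed and rack_b below 0.25 m and value of joint each of b1, b2, b3, b4, b5, b6 above 0.003 m and value of joint each of a1, a2, a3, a4, a5, a6 below 0.0018 m)) and z of roller in the frame of tray below 0.009 m and angle between roller's own z axis and vertical below 0.1 rad and x of roller in the frame of tray between -0.055 and 0.055 m and y of roller in the frame of tray between -0.04 and 0.04 m and linear speed of roller below 0.02 m/s); the robot touches nothing.
It fails at once if a finger touches a rack or its caps (over 1 N) (contact force between the fingers and rack_a above 1 N or contact force between the fingers and rack_b above 1 N).
It fails at once if the roller is dropped or banged into its tray (over 80 N) (contact force between roller and tray above 80 N).
It fails at once if a vial box or a bystander is moved by more than 30 mm (distance of any of box_closed, box_open, pipette, timer, vial_1, vial_2, beaker, tip_box from where it was at the start of the episode above 0.03 m).
It also fails if it takes over 48 s, if anything falls off the work surface, if the arm or the gripper's body presses on something with over 40 N, if the wrist force passes 120 N, or if a joint passes its speed limit or range.

### The arm

A 6-joint arm with a two-finger parallel gripper is mounted at the origin on the work surface. World frame = base frame: x ahead of the robot, y to its left, z up, the work surface at z = 0. Lengths are in m, angles in rad, forces in N, time in s.
With the tool pointing down it reaches from about 0.375 to 0.9 m from the base axis. Payload 3.1 kg.
Tool frame: the origin (TCP) lies midway between the tips of the shut fingers; the grasp point (between the pads) lies 19 mm behind it; z points along the fingers, y is the line along which they close (so a half turn about z gives the same grasp; the last joint's range is limited). The gripper opens to 85 mm and grips with 20 to 120 N. Pads are 22 mm wide; open, the fingers measure 114 mm over their backs; the gripper's body (76 mm by 85 mm) begins 54 mm behind the grasp point. The pads swing forward as they close: fully open they stand 13 mm farther back than shut.
Start: joints at [1.131, 0.527, 1.433, -0, 1.181, -0.178], TCP at [0.162, 0.604, 0.231] pointing down, gripper open.
Joint ranges: [-3.08, 3.08], [-0.75, 2.2], [0.22, 2.44], [-1.43, 4.57], [0, 2.65], [-2.85, 2.85]. Speed limits (rad/s): [2.79, 2.79, 3.14, 3.14, 3.14, 3.14].

### API

Orientations are given as a rotation vector (axis times angle).
In Python, from bench import ctrl gives the robot as it stands.
- The arm moves only by the shell command python3 -m handwheel 'ROWS' [FORCE]. ROWS is JSON, a list of rows, each a list of 7 numbers: the turn, a rotation vector about the tool's x, y, z in degrees, then the shift along the tool's x, y, z in cm, then the finger opening in cm, from 0 to 8.54. In form: [[ax, ay, az, x, y, z, fingers], ...]. A call has 1 to 12 rows; each row shifts and turns the commanded pose from where the row before left it, along the tool's axes as they then stand; what a row does not reach is not made up. A row lasts 1/12 s, in which the tool goes at most 41.7 mm and 7.16 degrees, less where a joint would pass 70% of its speed; a pose out of reach is approached as far as the arm can. A call is refused whole if a number of a shift passes 4.17 or a number of a turn 7.16, either way. A call with a gripper value outside its range is refused whole. The fingers move at their own pace and stop on an object; FORCE is the grip in N (left out, the last holds). Time passes only in rows, so rows that do not move let the fingers close. It gives the time, the measured TCP pose, the force, the opening and the grip force at its end, in the units of the state.
- ctrl.get_obs(): the state, without advancing time (a new reading comes with each control period).
- ctrl.camera(name): name is "scene" or "top"; returns the picture (480x640x3 uint8, blue, green, red); there is no depth.
- ctrl.camera_model(name): a dict with "K" (3x3 intrinsics, pixels), "k1" (the pictures are not rectified: a ray, as slopes to the right and down, at radius r is drawn at 1 + k1 r^2 times it, then the intrinsics apply), "rvec" (rotation vector, rad) and "tvec" (3), from world to camera coordinates, as OpenCV has them. Camera axes: x right, y down, z forward; pixel columns grow to the right and rows downward; lengths in m; the calibration is good to about 2 mm. A picture is of the moment at which its call begins. camera_model takes no time and is no camera call.
- ctrl.sign_off(): hands the job in; it is judged then, once.
The state is a dict: "time_s": time; "joint_positions": joint angles; "dq": joint speeds; "joint_torque": joint torques, N m; "ee_pos": TCP position; "eef_rot": TCP orientation; "wrist_force": force on the tool from outside, world axes, zero at the start; "torque": the same for the moment, N m; "width": opening from 0.0 (shut) to 1.0 (fully open); "grip_force": force on a finger pad.
Only numpy, scipy, OpenCV 4.12 (cv2) and the standard library are available. Lean on these libraries where they do the work, as an engineer would, in place of code of your own. Each camera call takes 0.05 s, during which the arm holds its last target. There are 200 camera calls.

## Working session

There is one attempt and no reset: what is moved stays moved. The work goes in short steps, Python scripts to look and compute and a shell command to move; the robot and the scene stay as the last step left them, time stands still between calls to the robot, and variables do not carry over. Pictures are saved under pics/ and viewed, at most 10 in all, crops included, and the job is handed in when it is done.

```bash
mkdir -p pics
cat > h.py <<'E'
import numpy as np, cv2
from bench import ctrl
def ground(name,uv,z):
    m=ctrl.camera_model(name);K=np.array(m["K"]);k=m["k1"]
    R=cv2.Rodrigues(np.array(m["rvec"],float))[0];t=np.array(m["tvec"],float).ravel()
    p=cv2.undistortPoints(np.array([[uv]],float),K,np.array([k,0,0,0.]))[0,0]
    c=-R.T@t;d=R.T@np.array([p[0],p[1],1]);return (c+d*(z-c[2])/d[2]).round(4)
def proj(name,P):
    m=ctrl.camera_model(name)
    return cv2.projectPoints(np.array([P],float),np.array(m["rvec"],float),np.array(m["tvec"],float),np.array(m["K"]),np.array([m["k1"],0,0,0.]))[0].ravel().round(1)
E
python3 - <<'E'
from h import *
for n in("top","scene"): cv2.imwrite(f"pics/{n}0.png",ctrl.camera(n))
m=ctrl.camera_model("top");R=cv2.Rodrigues(np.array(m["rvec"],float))[0];print(-R.T@np.array(m["tvec"]).ravel(),m)
print(ctrl.get_obs())
E
```

```text
[0.42984224 0.01911738 1.21460056] {'K': array([[496.13790432,   0.        , 308.42719242],
       [  0.        , 496.13790432, 234.80310115],
       [  0.        ,   0.        ,   1.        ]]), 'k1': -0.06375351274573882, 'rvec': array([ 2.15288746, -2.18232465,  0.12542748]), 'tvec': array([0.0189228 , 0.56009065, 1.16031235])}
{'time_s': 0.1, 'joint_positions': array([ 1.13046686e+00,  5.28370456e-01,  1.43378572e+00,  4.71918913e-06,
        1.18142194e+00, -1.78515685e-01]), 'dq': array([ 0.00113848, -0.00189537, -0.00209576, -0.00134264,  0.00114646,
       -0.00015633]), 'joint_torque': array([ 7.92705396e-05, -4.43306923e+01, -1.78586107e+01, -2.57933480e-04,
        3.88835615e-03, -1.67278245e-05]), 'ee_pos': array([0.16146666, 0.60310471, 0.2304295 ]), 'eef_rot': array([-4.10005689e-01, -3.11410765e+00,  2.96797493e-03]), 'wrist_force': array([-0.50701181, -0.63959178,  0.22144492]), 'torque': array([-0.04238793, -0.00423602,  0.00278301]), 'grip_force': 0.0, 'width': 1.0022943786902843}
```

View pics/top0.png

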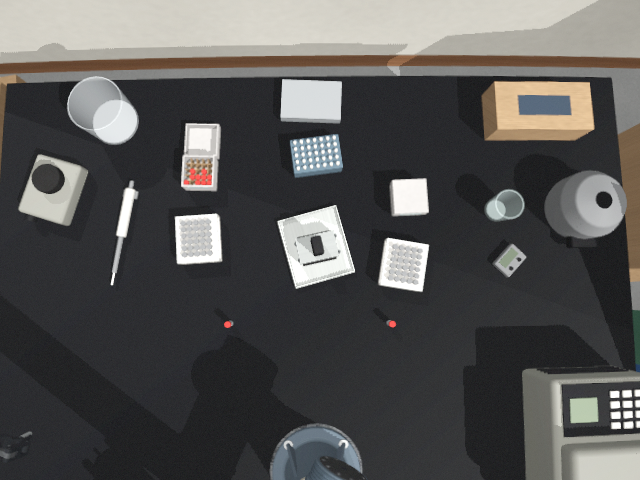

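View pics/scene0.png

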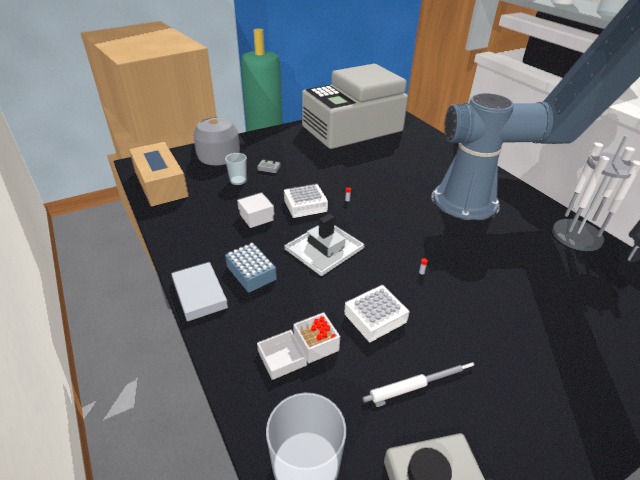

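The closed box (top picture, 409,197) stands behind the right-hand rack (404,265), so rack_b is the one to seal. The open box (200,170) is behind rack_a. The tray and roller are at about (316,246). Next I'll enlarge the tray and rack_b.

Run:
```python
import cv2
i=cv2.imread("pics/top0.png")[195:305,270:440]
cv2.imwrite("pics/c1.png",cv2.resize(i,None,fx=4.7,fy=4.7,interpolation=cv2.INTER_CUBIC))
```

```text
(no output)
```

View pics/c1.png

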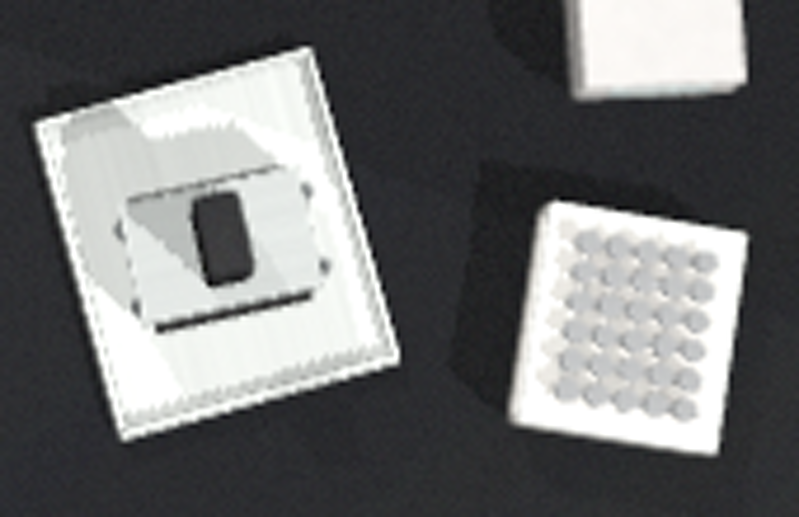

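The crop shows tray corners at (35,123), (310,47), (400,360) and (122,440). The handle top is at (193–255, 190–288). The rack_b deck corners are (550,203), (747,235), (717,455) and (512,425). The corner caps are at (587,240), (707,262), (683,410) and (565,388).

Run:
```python
from h import *
def q(n,pts,z):
    P=np.array([ground("top",(270+(x+.5)/4.7-.5,195+(y+.5)/4.7-.5),z) for x,y in pts])
    # order: far-left, far-right, near-right, near-left ; x-axis from near to far
    ax=P[0]+P[1]-P[2]-P[3]; ay=P[0]+P[3]-P[1]-P[2]
    print(n,P.mean(0).round(4),"yaw x",np.degrees(np.arctan2(ax[1],ax[0])).round(1),"y",np.degrees(np.arctan2(-ay[0],ay[1])).round(1),"size",np.linalg.norm(ax)/2,np.linalg.norm(ay)/2)
q("tray",[(35,123),(310,47),(400,360),(122,440)],.014)
q("frame",[(128,200),(305,168),(325,292),(150,325)],.044)
q("handle",[(193,195),(243,190),(255,280),(208,288)],.104)
q("deck",[(550,203),(747,235),(717,455),(512,425)],.042)
q("caps",[(587,240),(707,262),(683,410),(565,388)],.053)
print(cv2.Rodrigues(np.array(ctrl.get_obs()["eef_rot"]))[0].round(3))
```

```text
tray [ 0.5347 -0.0061  0.014 ] yaw x 14.8 y 15.0 size 0.16964269067661011 0.1486844393337783
frame [ 0.5296 -0.0107  0.044 ] yaw x 8.7 y 9.7 size 0.06388305722177047 0.09024779775706442
handle [ 0.5282 -0.0081  0.104 ] yaw x 7.4 y 6.9 size 0.044374119709578504 0.02341799521735368
deck [ 0.485  -0.2142  0.042 ] yaw x -10.7 y -9.6 size 0.11316554245882443 0.1028484321708406
caps [ 0.4866 -0.214   0.053 ] yaw x -10.8 y -11.3 size 0.07513487871820913 0.060678332211754116
[[-0.966  0.259 -0.001]
 [ 0.259  0.966 -0.002]
 [ 0.    -0.002 -1.   ]]
```

```bash
cat > go.py <<'E'
import sys
from h import *
def delta(x,y,z,yaw):
    """tool-frame turn(deg) about z then shift(cm) after the turn, to reach TCP x,y,z with tool y at yaw deg"""
    o=ctrl.get_obs();R=cv2.Rodrigues(np.array(o["eef_rot"]))[0];p=np.array(o["ee_pos"])
    a=np.radians(yaw);c,s=np.cos(a),np.sin(a);Rt=np.array([[-s,c,0],[c,s,0],[0,0,-1.]])
    print("t",o["time_s"],"p",p.round(4),"yaw",np.degrees(np.arctan2(R[1,1],R[0,1])).round(2),
     "turn",np.degrees(cv2.Rodrigues(R.T@Rt)[0].ravel()).round(2),"shift cm",(Rt.T@(np.array([x,y,z])-p)*100).round(2),"wf",o["wrist_force"].round(1),"w",round(o["width"],3),"g",round(o["grip_force"],1))
if __name__=="__main__": delta(*map(float,sys.argv[1:5]))
E
python3 -m handwheel '[[0,0,6.6,0,0,0,8.5],[0,0,6.6,0,0,0,8.5],[0,0,6.6,0,0,0,8.5],[0,0,6.6,0,0,0,8.5],[0,0,6.6,0,0,0,8.5],[0,0,6.6,0,0,0,8.5],[0,0,6.6,0,0,0,8.5],[0,0,6.6,0,0,0,8.5],[0,0,6.6,0,0,0,8.5],[0,0,6.6,0,0,0,8.5]]'
python3 -m handwheel '[[0,0,0,-3.66,1.51,0,8.5],[0,0,0,-3.66,1.51,0,8.5],[0,0,0,-3.66,1.51,0,8.5],[0,0,0,-3.66,1.51,0,8.5],[0,0,0,-3.66,1.51,0,8.5],[0,0,0,-3.66,1.51,0,8.5],[0,0,0,-3.66,1.51,0,8.5],[0,0,0,-3.66,1.51,0,8.5],[0,0,0,-3.66,1.51,0,8.5],[0,0,0,-3.66,1.51,0,8.5]]'
python3 go.py 0.529 -0.009 0.2 8.5
```

```text
time_s: 0.93
ee_pos: [0.1616, 0.6033, 0.2307]
eef_rot: [2.047, 2.383, -0.002]
wrist_force: [0.6, 0.1, 0.0]
width: 0.992
grip_force: 0.0
time_s: 1.77
ee_pos: [0.3684, 0.264, 0.2312]
eef_rot: [-2.04, -2.389, 0.001]
wrist_force: [0.7, -0.7, -0.6]
width: 1.002
grip_force: 0.0
t 1.7667 p [0.3684 0.264  0.2312] yaw 9.02 turn [-0.02  0.01  0.52] shift cm [-29.38  11.84   3.12] wf [ 0.7 -0.7 -0.6] w 1.002 g 0.0
```

```bash
python3 -m handwheel '[[0,0,0.5,-3.67,1.48,0,8.5],[0,0,0,-3.67,1.48,0,8.5],[0,0,0,-3.67,1.48,0.4,8.5],[0,0,0,-3.67,1.48,0.4,8.5],[0,0,0,-3.67,1.48,0.5,8.5],[0,0,0,-3.67,1.48,0.5,8.5],[0,0,0,-3.67,1.48,0.5,8.5],[0,0,0,-3.67,1.48,0.5,8.5],[0,0,0,0,0,0,8.5],[0,0,0,0,0,0,8.5]]'
python3 go.py 0.529 -0.009 0.068 8.5
python3 - <<'E'
from h import *
i=ctrl.camera("scene");cv2.imwrite("pics/s1.png",cv2.resize(i[130:290,240:440],None,fx=3.7,fy=3.7,interpolation=cv2.INTER_CUBIC))
E
```

```text
time_s: 2.6
ee_pos: [0.5296, -0.0089, 0.2025]
eef_rot: [-2.055, -2.375, 0.001]
wrist_force: [-1.4, 0.3, 0.9]
width: 0.998
grip_force: 0.0
t 2.6 p [ 0.5296 -0.0089  0.2025] yaw 8.27 turn [-0.05 -0.02 -0.23] shift cm [ 0.   -0.06 13.45] wf [-1.4  0.3  0.9] w 0.998 g 0.0
```

View pics/s1.png

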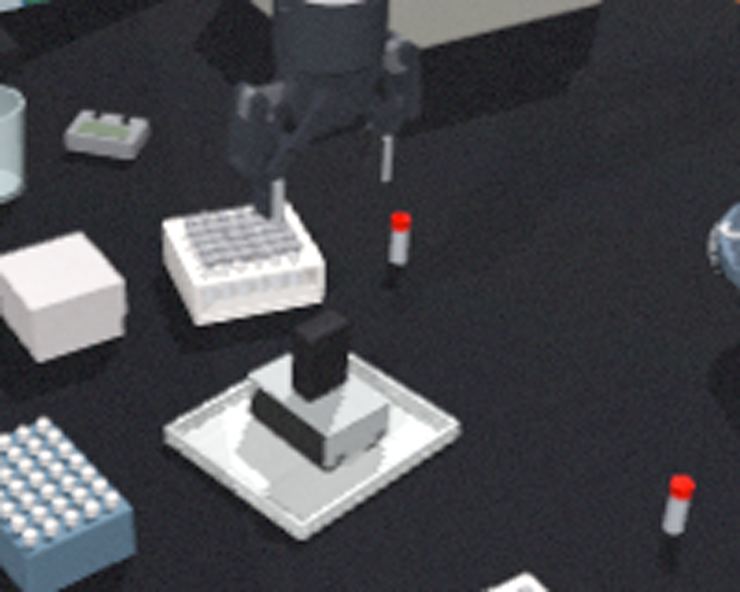

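The open fingers, at crop (270,200) and (387,160), are above the handle (322,350). They are spread along the roller's x and centred as computed, so I'll descend and grip.

```bash
python3 -m handwheel '[[0,0,-0.2,0,0,1.5,8.5],[0,0,0,0,0,2,8.5],[0,0,0,0,0,2,8.5],[0,0,0,0,0,2,8.5],[0,0,0,0,0,2,8.5],[0,0,0,0,0,2,8.5],[0,0,0,0,0,1.4,8.5],[0,0,0,0,0,0.5,8.5],[0,0,0,0,0,0,8.5],[0,0,0,0,0,0,8.5]]'
python3 -m handwheel '[[0,0,0,0,0,0,6],[0,0,0,0,0,0,5],[0,0,0,0,0,0,4.5],[0,0,0,0,0,0,4],[0,0,0,0,0,0,3],[0,0,0,0,0,0,3],[0,0,0,0,0,0,3],[0,0,0,0,0,0,3],[0,0,0,0,0,0,3],[0,0,0,0,0,0,3]]' 70
python3 go.py 0.529 -0.009 0.2 8.5
python3 -m handwheel '[[0,0,0,0,0,-0.3,3],[0,0,0,0,0,-0.8,3],[0,0,0,0,0,-1.3,3],[0,0,0,0,0,-1.5,3],[0,0,0,0,0,-1.8,3],[0,0,0,0,0,-2,3],[0,0,0,0,0,-2,3],[0,0,0,0,0,-2,3],[0,0,0,0,0,-1,3],[0,0,0,0,0,-0.5,3],[0,0,0,0,0,0,3],[0,0,0,0,0,0,3]]'
python3 go.py 0.486 -0.214 0.2 -10.7
```

```text
time_s: 3.48
ee_pos: [0.5287, -0.006, 0.0697]
eef_rot: [-2.045, -2.385, 0.0]
wrist_force: [0.1, -0.0, -0.2]
width: 0.994
grip_force: 0.0
time_s: 4.32
ee_pos: [0.5296, -0.007, 0.0704]
eef_rot: [2.045, 2.382, 0.002]
wrist_force: [-0.6, 1.2, 4.9]
width: 0.488
grip_force: 69.7
t 4.3167 p [ 0.5296 -0.007   0.0704] yaw 8.71 turn [0.11 0.03 0.21] shift cm [ -0.19  -0.09 -12.96] wf [-0.6  1.2  4.9] w 0.488 g 69.7
time_s: 5.32
ee_pos: [0.5281, -0.0067, 0.2006]
eef_rot: [-2.046, -2.382, 0.001]
wrist_force: [-0.8, -0.0, -5.4]
width: 0.489
grip_force: 71.0
t 5.3167 p [ 0.5281 -0.0067  0.2006] yaw 8.7 turn [-0.1  -0.02 19.4 ] shift cm [-21.15  -0.29   0.06] wf [-0.8 -0.  -5.4] w 0.489 g 71.0
```

Run:
```python
from h import *
a=ctrl.camera("scene");b=ctrl.camera("top")
f=lambda i:cv2.resize(i,(400,400),interpolation=cv2.INTER_CUBIC)
cv2.imwrite("pics/s2.png",np.hstack([f(a[110:260,260:410]),f(b[170:310,250:390])]))
```

```text
(no output)
```

View pics/s2.png

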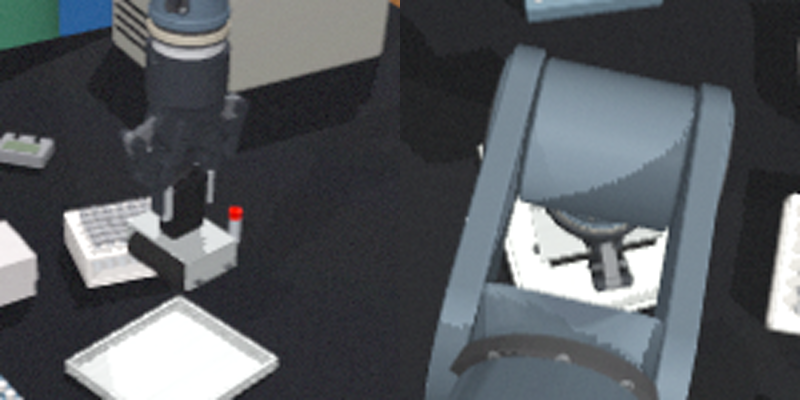

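The lift is level and the grip width is 41.7 mm, so the hold is good. Next I'll move above the near end of rack_b.

```bash
python3 -m handwheel '[[0,0,5,0,0,0,3],[0,0,5,0,0,0,3],[0,0,5,0,0,0,3],[0,0,4.4,0,0,0,3],[0,0,0,0,0,0,3]]'
python3 go.py 0.4074 -0.1991 0.135 -10.7
```

```text
time_s: 5.83
ee_pos: [0.5282, -0.0067, 0.2]
eef_rot: [-2.418, -2.002, 0.003]
wrist_force: [0.1, -0.7, -4.4]
width: 0.491
grip_force: 71.0
t 5.8333 p [ 0.5282 -0.0067  0.2   ] yaw -10.78 turn [-0.16 -0.01 -0.08] shift cm [-21.14  -8.3    6.5 ] wf [ 0.1 -0.7 -4.4] w 0.491 g 71.0
```

```bash
python3 -m handwheel '[[0,0,0,-2,-0.8,0,3],[0,0,0,-3,-1.2,0,3],[0,0,0,-3.2,-1.2,0,3],[0,0,0,-3.2,-1.2,0,3],[0,0,0,-3.2,-1.3,0,3],[0,0,0,-3.2,-1.3,1,3],[0,0,0,-2.2,-0.8,1.5,3],[0,0,0,-1.1,-0.5,2,3],[0,0,0,0,0,1.5,3],[0,0,0,0,0,0.5,3],[0,0,0,0,0,0,3],[0,0,0,0,0,0,3]]'
python3 go.py 0.4074 -0.1991 0.116 -10.7
python3 - <<'E'
from h import *
a=ctrl.camera("scene")
cv2.imwrite("pics/s3.png",cv2.resize(a[140:240,255:385],None,fx=6,fy=6,interpolation=cv2.INTER_CUBIC))
E
```

```text
time_s: 6.83
ee_pos: [0.4084, -0.1986, 0.1362]
eef_rot: [-2.417, -2.006, 0.0]
wrist_force: [0.1, -0.2, -4.2]
width: 0.487
grip_force: 71.2
t 6.8333 p [ 0.4084 -0.1986  0.1362] yaw -10.62 turn [-0.03 -0.02  0.08] shift cm [-0.07 -0.09  2.02] wf [ 0.1 -0.2 -4.2] w 0.487 g 71.2
```

View pics/s3.png

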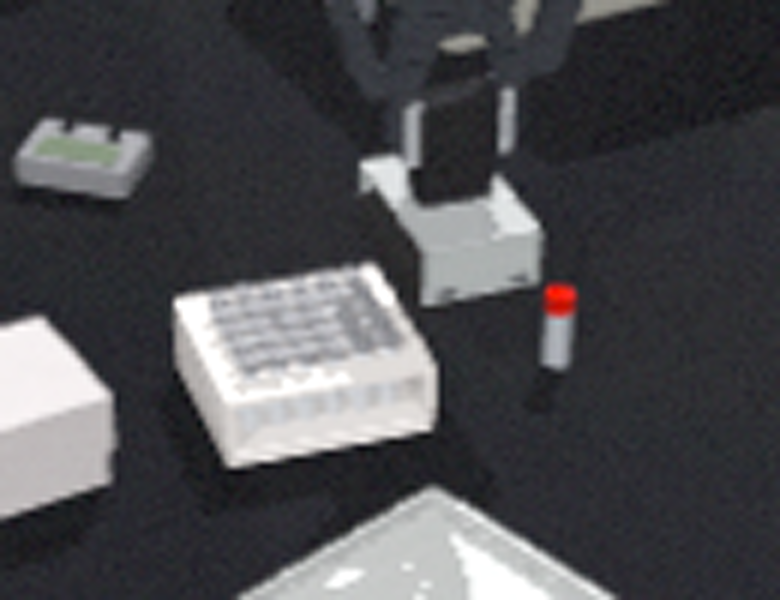

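The crop shows the roller held level at the near side. Its frame-top corners are at about (420,247) and (540,232) on the +y side, and (360,162) at far −y. I'll compare these with the prediction.

Run:
```python
from h import *
o=ctrl.get_obs();p=np.array(o["ee_pos"]);a=np.radians(-10.65);u=np.array([np.cos(a),np.sin(a)]);v=np.array([-u[1],u[0]])
pix=lambda q:(255+(q[0]+.5)/6-.5,140+(q[1]+.5)/6-.5)
for n,q in (("+x+y",(420,247)),("-x+y",(540,232)),("+x-y",(360,162))):
    g=ground("scene",pix(q),p[2]-.0224)[:2]-p[:2];print(n,"rel TCP",(g@u).round(4),(g@v).round(4))
c=np.array([.486,-.214])
for n,q in (("far+y",(225,402)),("near+y",(437,360)),("near-y",(372,262)),("far-y",(175,300))):
    g=ground("scene",pix(q),.042)[:2]-c;print(n,"rack",(g@u).round(4),(g@v).round(4))
```

```text
+x+y rel TCP 0.0306 0.0433
-x+y rel TCP -0.0323 0.0475
+x-y rel TCP 0.0335 -0.0443
far+y rack 0.0553 0.0459
near+y rack -0.0601 0.0421
near-y rack -0.0572 -0.0571
far-y rack 0.0552 -0.0519
```

Offsets are within about 2 mm. I'll lower to rolling height and start rolling.

```bash
python3 -m handwheel '[[0,0,0,-0.2,0,0.5,3],[0,0,0,0,0,0.7,3],[0,0,0,0,0,0.5,3],[0,0,0,0,0,0.3,3],[0,0,0,0,0,0,3],[0,0,0,0,0,0,3]]'
python3 go.py 0.486 -0.214 0.116 -10.7
python3 -m handwheel '[[0,0,0,0,0.3,0,3],[0,0,0,0,0.5,0,3],[0,0,0,0,0.5,0,3],[0,0,0,0,0.5,0,3],[0,0,0,0,0.5,0,3],[0,0,0,0,0.4,0,3],[0,0,0,0,0.3,0,3]]'
python3 go.py 0.486 -0.214 0.116 -10.7
```

```text
time_s: 7.38
ee_pos: [0.4077, -0.2006, 0.116]
eef_rot: [-2.418, -2.004, 0.0]
wrist_force: [-0.1, -0.0, -4.4]
width: 0.49
grip_force: 71.5
t 7.3833 p [ 0.4077 -0.2006  0.116 ] yaw -10.69 turn [-0.04 -0.02  0.01] shift cm [0.13 7.94 0.  ] wf [-0.1 -0.  -4.4] w 0.49 g 71.5
time_s: 7.97
ee_pos: [0.4387, -0.2066, 0.1166]
eef_rot: [2.417, 2.003, 0.002]
wrist_force: [-0.1, 2.2, 1.1]
width: 0.492
grip_force: 72.2
t 7.9667 p [ 0.4387 -0.2066  0.1166] yaw -10.7 turn [0.13 0.02 0.  ] shift cm [0.15 4.79 0.06] wf [-0.1  2.2  1.1] w 0.492 g 72.2
```

```bash
python3 -m handwheel '[[0,0,0,0,0,0.05,3],[0,0,0,0,0,0.05,3],[0,0,0,0,0,0,3],[0,0,0,0,0,0,3]]'
python3 go.py 0.486 -0.214 0.115 -10.7
python3 - <<'E'
from h import *
a=ctrl.camera("scene")
cv2.imwrite("pics/s4.png",cv2.resize(a[150:220,275:365],None,fx=8,fy=8,interpolation=cv2.INTER_CUBIC))
E
```

```text
time_s: 8.3
ee_pos: [0.4389, -0.2071, 0.1162]
eef_rot: [2.416, 2.002, 0.002]
wrist_force: [0.9, 2.9, 5.9]
width: 0.484
grip_force: 73.0
t 8.3 p [ 0.4389 -0.2071  0.1162] yaw -10.71 turn [ 0.23  0.08 -0.01] shift cm [0.2  4.76 0.12] wf [0.9 2.9 5.9] w 0.484 g 73.0
```

View pics/s4.png

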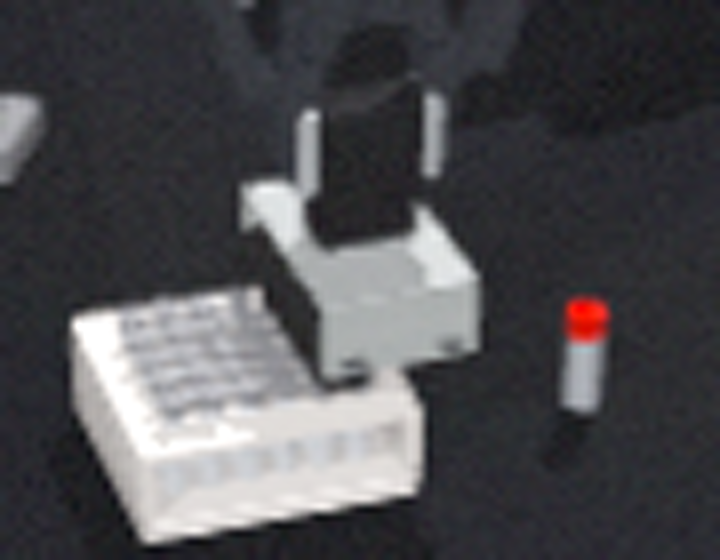

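The roller sits square on the first strips and spans the cap width. Next I'll press a little more to tell sliding friction from the stop.

```bash
python3 -m handwheel '[[0,0,0,0,0,0.05,3],[0,0,0,0,0,0.05,3],[0,0,0,0,0,0.05,3],[0,0,0,0,0,0.05,3],[0,0,0,0,0,0,3],[0,0,0,0,0,0,3]]'
python3 go.py 0.486 -0.214 0.115 -10.7
```

```text
time_s: 8.85
ee_pos: [0.44, -0.2075, 0.1159]
eef_rot: [2.414, 1.999, 0.005]
wrist_force: [1.2, 5.7, 18.6]
width: 0.49
grip_force: 74.6
t 8.85 p [ 0.44   -0.2075  0.1159] yaw -10.73 turn [ 0.43  0.13 -0.03] shift cm [0.21 4.64 0.09] wf [ 1.2  5.7 18.6] w 0.49 g 74.6
```

```bash
python3 -m handwheel '[[0,0,0,0,0.3,0,3],[0,0,0,0,0.4,0,3],[0,0,0,0,0.4,0,3],[0,0,0,0,0.4,0,3],[0,0,0,0,0.4,0,3],[0,0,0,0,0.4,0,3],[0,0,0,0,0.4,0,3],[0,0,0,0,0.3,0,3],[0,0,0,0,0,0,3]]'
python3 go.py 0.486 -0.214 0.115 -10.7
```

```text
time_s: 9.6
ee_pos: [0.4693, -0.2118, 0.1162]
eef_rot: [2.417, 2.0, 0.006]
wrist_force: [0.9, 7.3, 20.2]
width: 0.486
grip_force: 73.9
t 9.6 p [ 0.4693 -0.2118  0.1162] yaw -10.77 turn [ 0.33 -0.01 -0.07] shift cm [0.09 1.68 0.12] wf [ 0.9  7.3 20.2] w 0.486 g 73.9
```

```bash
python3 -m handwheel '[[0,0,0,0,0.3,0,3],[0,0,0,0,0.4,0,3],[0,0,0,0,0.4,0.03,3],[0,0,0,0,0.4,0,3],[0,0,0,0,0.4,0,3],[0,0,0,0,0.4,0.03,3],[0,0,0,0,0.4,0,3],[0,0,0,0,0.4,0,3],[0,0,0,0,0.4,0,3],[0,0,0,0,0.4,0,3],[0,0,0,0,0.2,0,3],[0,0,0,0,0,0,3]]'
python3 go.py 0.486 -0.214 0.115 -10.7
```

```text
time_s: 10.6
ee_pos: [0.5099, -0.2182, 0.1162]
eef_rot: [2.419, 2.0, 0.009]
wrist_force: [1.7, 9.8, 21.5]
width: 0.488
grip_force: 73.7
t 10.6 p [ 0.5099 -0.2182  0.1162] yaw -10.83 turn [ 0.35 -0.13 -0.12] shift cm [-0.03 -2.43  0.12] wf [ 1.7  9.8 21.5] w 0.488 g 73.7
```

```bash
python3 -m handwheel '[[0,0,0,0,0.4,0,3],[0,0,0,0,0.4,0,3],[0,0,0,0,0.4,0,3],[0,0,0,0,0.2,0.03,3],[0,0,0,0,0,0.03,3],[0,0,0,0,0,0,3],[0,0,0,0,-0.3,0,3],[0,0,0,0,-0.4,0,3],[0,0,0,0,-0.4,0,3],[0,0,0,0,-0.4,0,3],[0,0,0,0,-0.4,0,3],[0,0,0,0,-0.4,0,3]]'
python3 -m handwheel '[[0,0,0,0,-0.4,0,3],[0,0,0,0,-0.4,0,3],[0,0,0,0,-0.4,0,3],[0,0,0,0,-0.4,0,3],[0,0,0,0,-0.3,0,3],[0,0,0,0,0,0,3],[0,0,0,0,0,0,3]]'
python3 go.py 0.486 -0.214 0.2 -10.7
```

```text
time_s: 11.6
ee_pos: [0.502, -0.2172, 0.1162]
eef_rot: [2.416, 1.997, 0.011]
wrist_force: [3.0, 10.0, 22.6]
width: 0.49
grip_force: 73.9
time_s: 12.18
ee_pos: [0.4824, -0.2142, 0.1162]
eef_rot: [2.416, 1.999, 0.007]
wrist_force: [0.1, 8.5, 26.2]
width: 0.488
grip_force: 74.2
t 12.1833 p [ 0.4824 -0.2142  0.1162] yaw -10.81 turn [ 0.43  0.   -0.11] shift cm [ 0.09  0.35 -8.38] wf [ 0.1  8.5 26.2] w 0.488 g 74.2
```

TCP height stayed at 0.1162 along the whole pass with about 25 N of force, so the strips should be home. I'll lift and check by picture.

```bash
python3 -m handwheel '[[0,0,0,0,0,-0.5,3],[0,0,0,0,0,-1,3],[0,0,0,0,0,-1.7,3],[0,0,0,0,0,-2,3],[0,0,0,0,0,-2,3],[0,0,0,0,0,-1.2,3],[0,0,-6,0,0,-0.4,3],[0,0,-6,0,0,0,3],[0,0,-6,0,0,0,3],[0,0,-6,0,0,0,3],[0,0,-1.6,0,0,0,3],[0,0,0,0,0,0,3]]'
python3 go.py 0.5347 -0.0061 0.2 14.8
```

```text
time_s: 13.18
ee_pos: [0.479, -0.2146, 0.1995]
eef_rot: [-1.914, -2.49, 0.001]
wrist_force: [-0.4, -1.0, -4.9]
width: 0.486
grip_force: 71.3
t 13.1833 p [ 0.479  -0.2146  0.1995] yaw 14.91 turn [-0.07 -0.03  0.11] shift cm [18.73 10.71 -0.05] wf [-0.4 -1.  -4.9] w 0.486 g 71.3
```

```bash
python3 -m handwheel '[[0,0,0.1,1.5,0.8,0,3],[0,0,0,2.2,1.3,0,3],[0,0,0,2.8,1.6,0,3],[0,0,0,2.8,1.6,0,3],[0,0,0,2.8,1.6,0,3],[0,0,0,2.8,1.6,0,3],[0,0,0,2.2,1.3,0,3],[0,0,0,1.6,0.9,0,3],[0,0,0,0,0,0,3],[0,0,0,0,0,0,3]]'
python3 go.py 0.5347 -0.0061 0.0704 14.8
python3 - <<'E'
from h import *
a=ctrl.camera("scene");b=ctrl.camera("top")
f=lambda i:cv2.resize(i,(400,400),interpolation=cv2.INTER_CUBIC)
cv2.imwrite("pics/s5.png",np.hstack([f(a[130:290,250:410]),f(b[230:300,370:440])]))
E
```

```text
time_s: 14.02
ee_pos: [0.535, -0.0055, 0.1996]
eef_rot: [-1.914, -2.49, 0.002]
wrist_force: [0.8, 0.4, -5.1]
width: 0.488
grip_force: 71.5
t 14.0167 p [ 0.535  -0.0055  0.1996] yaw 14.9 turn [-0.07  0.02  0.1 ] shift cm [-0.05 -0.04 12.92] wf [ 0.8  0.4 -5.1] w 0.488 g 71.5
```

View pics/s5.png

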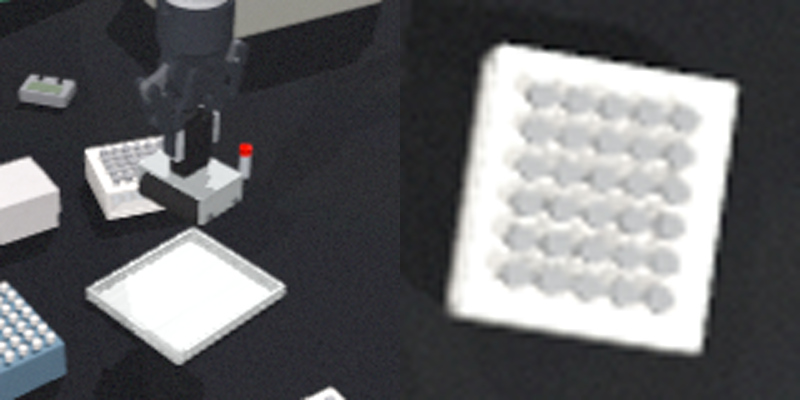

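The left half shows the roller held level over the tray. The right half shows all six cap rows of rack_b looking the same. Next I'll lower the roller and slow down near the floor.

```bash
python3 -m handwheel '[[0,0,0,0,0,1,3],[0,0,0,0,0,2,3],[0,0,0,0,0,2,3],[0,0,0,0,0,2,3],[0,0,0,0,0,2,3],[0,0,0,0,0,1.5,3],[0,0,0,0,0,1,3],[0,0,0,0,0,0.6,3],[0,0,0,0,0,0.4,3],[0,0,0,0,0,0.2,3],[0,0,0,0,0,0,3],[0,0,0,0,0,0,3]]'
python3 go.py 0.5347 -0.0061 0.0704 14.8
```

```text
time_s: 15.12
ee_pos: [0.5358, -0.0063, 0.0737]
eef_rot: [1.916, 2.488, 0.001]
wrist_force: [0.2, 0.3, -4.5]
width: 0.489
grip_force: 71.5
t 15.1167 p [ 0.5358 -0.0063  0.0737] yaw 14.8 turn [ 0.08  0.04 -0.  ] shift cm [ 0.05 -0.1   0.33] wf [ 0.2  0.3 -4.5] w 0.489 g 71.5
```

```bash
python3 -m handwheel '[[0,0,0,0,0,0.08,3],[0,0,0,0,0,0.08,3],[0,0,0,0,0,0.07,3],[0,0,0,0,0,0.05,3],[0,0,0,0,0,0.04,3],[0,0,0,0,0,0.03,3],[0,0,0,0,0,0,3],[0,0,0,0,0,0,3]]'
python3 go.py 0.5347 -0.0061 0.0704 14.8
```

```text
time_s: 15.78
ee_pos: [0.5357, -0.0061, 0.0704]
eef_rot: [1.916, 2.488, 0.001]
wrist_force: [-0.8, 1.3, 5.7]
width: 0.49
grip_force: 72.3
t 15.7833 p [ 0.5357 -0.0061  0.0704] yaw 14.8 turn [ 0.08  0.03 -0.  ] shift cm [ 0.02 -0.1   0.  ] wf [-0.8  1.3  5.7] w 0.49 g 72.3
```

It has touched down at the expected height. I'll relax the press, open slowly and retreat straight up.

```bash
python3 -m handwheel '[[0,0,0,0,0,-0.04,3],[0,0,0,0,0,0,4],[0,0,0,0,0,0,4.3],[0,0,0,0,0,0,4.6],[0,0,0,0,0,0,5.2],[0,0,0,0,0,0,6],[0,0,0,0,0,0,7],[0,0,0,0,0,0,8],[0,0,0,0,0,0,8.5],[0,0,0,0,0,0,8.5],[0,0,0,0,0,0,8.5],[0,0,0,0,0,0,8.5]]' 
python3 -m handwheel '[[0,0,0,0,0,-0.5,8.5],[0,0,0,0,0,-1,8.5],[0,0,0,0,0,-2,8.5],[0,0,0,0,0,-2,8.5],[0,0,0,0,0,-2,8.5],[0,0,0,0,0,-2,8.5],[0,0,0,0,0,-2,8.5],[0,0,0,0,0,-1,8.5],[0,0,0,0,0,-0.5,8.5],[0,0,0,0,0,0,8.5]]'
python3 -m handwheel '[[0,0,0,1.5,0,0,8.5],[0,0,0,3,0,0,8.5],[0,0,0,3,0,0,8.5],[0,0,0,3,0,0,8.5],[0,0,0,3,0,0,8.5],[0,0,0,3,0,0,8.5],[0,0,0,3,0,0,8.5],[0,0,0,1.5,0,0,8.5],[0,0,0,0,0,0,8.5],[0,0,0,0,0,0,8.5]]'
python3 - <<'E'
from h import *
a=ctrl.camera("scene");b=ctrl.camera("top")
f=lambda i:cv2.resize(i,(400,400),interpolation=cv2.INTER_CUBIC)
cv2.imwrite("pics/s6.png",np.hstack([f(a[130:290,250:410]),f(b[170:310,270:410])]))
E
```

```text
time_s: 16.78
ee_pos: [0.5352, -0.0062, 0.07]
eef_rot: [1.917, 2.489, 0.0]
wrist_force: [0.5, -0.2, 0.1]
width: 0.995
grip_force: 0.0
time_s: 17.62
ee_pos: [0.5358, -0.0063, 0.2014]
eef_rot: [1.915, 2.487, 0.002]
wrist_force: [-0.9, 0.5, -0.3]
width: 0.991
grip_force: 0.0
time_s: 18.45
ee_pos: [0.4805, 0.1973, 0.1989]
eef_rot: [-1.913, -2.49, 0.003]
wrist_force: [1.3, 0.2, 0.1]
width: 0.995
grip_force: 0.0
```

View pics/s6.png

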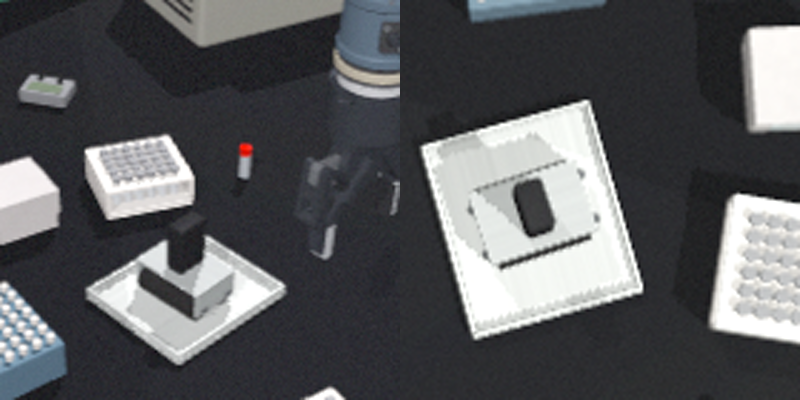

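The roller stands upright and centred in its tray, with the handle at about (535,207) in the right half. The gripper is clear and nothing else has moved in the part of the scene shown, so I'm handing in.

```bash
python3 -c "
from bench import ctrl
print(ctrl.sign_off())"
```

```text
the job is handed in; nothing more can be done
None
```

The job is handed in: I rolled rack_b (the one with the closed box) from end to end and set the roller back upright in its tray; the steady height and force suggest all six strips are home, but sign-off returned no verdict.

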